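# Try the beam scale and lift off its check weight with the sprung tweezers

## Robot

A 6-joint arm with a two-finger parallel gripper is mounted at the origin on a cart in front of the work surface, level with it; the furniture and walls round the work are solid. World frame = base frame: x ahead of the robot, y to its left, z up, the work surface at z = 0. Lengths are in m, angles in rad, forces in N, time in s.
With the tool pointing down it reaches from about 0.3 to 0.775 m from the base axis. Payload 14.6 kg.
Tool frame: the origin (TCP) lies between the finger pads; the fingertips stand 17 mm ahead of it and the grasp point (between the pads) lies 2 mm behind it (bot.tip_extent is the distance from the TCP to the fingertips, in m); z points along the fingers, y is the direction in which the jaws open and shut (so a half turn about z gives the same grasp; the last joint's range is limited). The gripper opens to 85 mm and grips with 20 to 120 N. Pads are 22 mm wide; open, the fingers measure 114 mm over their backs; the gripper's body (76 mm by 85 mm) begins 54 mm behind the grasp point. The pads swing forward as they close: fully open they stand 13 mm farther back than shut.
Start: joints at [1.057, 0.3, 1.521, -0, 1.321, -0.067], TCP at [0.238, 0.496, 0.248] pointing down, gripper open.
Joint ranges: [-3.03, 3.03], [-0.79, 2.21], [0.23, 2.52], [-1.04, 4.18], [0, 3.07], [-2.55, 2.55]. Speed limits (rad/s): [2.22, 2.22, 2.57, 3.14, 3.14, 3.14].

## Interface

Orientations are given as [roll, pitch, yaw] about the fixed x, y, z axes, in that order (R = Rz(yaw) Ry(pitch) Rx(roll)).
In Python, from cell import observe, capture, bot, nets gives the robot as it stands. The module is installed in compiled form; this text tells all that it offers.
- The arm moves only by the shell command python3 -m pendant 'ROWS'. ROWS is text: rows parted by semicolons, each of 7 numbers parted by spaces: the turn, a rotation vector about the tool's x, y, z in degrees, then the shift along the tool's x, y, z in cm, then the finger opening in cm, from 0 to 8.54. A call has 1 to 12 rows; each row is the pose to reach, as a shift and turn from the pose commanded when the call began, along the tool's axes at that moment; what a row does not reach only later rows make up. A row lasts 1/10 s, in which the tool goes at most 50 mm and 8.59 degrees, less where a joint would pass 70% of its speed; a pose out of reach is approached as far as the arm can. A call with a gripper value outside its range is refused whole. The fingers move at their own pace and stop on an object; the grip force is fixed at half the most. Time passes only in rows, so rows that repeat a pose let the fingers close. It gives the time, the measured TCP pose, the force and the opening at its end, in the units of the state.
- observe(): the state, without advancing time (a new reading comes with each control period).
- capture(name): name is "side" or "top"; returns a dict with "image" (400x640x3 uint8, red, green, blue), "K" (3x3 intrinsics, pixels), "k1" (the pictures are not rectified: a ray, as slopes to the right and down, at radius r is drawn at 1 + k1 r^2 times it, then the intrinsics apply), "cam_to_world" (4x4, takes a point from camera to world coordinates). Camera axes: x right, y down, z forward; pixel columns grow to the right and rows downward; lengths in m; the calibration is good to about 2 mm. A picture is of the moment at which its call begins. There is no depth.
- bot.finish_job(): hands the job in, once; it reports no verdict.
Trained networks look in a picture, given as the dict that the camera call returned (one of the last four; its "shot" number tells which), for a name from the list of things; names that differ only in an ending like _2 or _b are one class to them, and where a whole thing is asked for, a point or a joint stands for the part that bears it (a point fixed in the world has none). Each returns a list of dicts, best first, with "score" (0 to 1); they miss things now and then, are a little off and sometimes report something else, mostly with a low value. They report only what shows in the picture. A call takes as long as a camera call.
- nets.cut_out(label, picture): "region" (400x640 bool, what is visible of it) and "rect" ([left, top, width, height] in pixels, round what is visible of it).
- nets.tip_of(label, picture): "point" ([column, row] in pixels: a listed point, or the origin of a listed thing).
The state is a dict: "time_s": time; "joint_positions": joint angles; "joint_vel": joint speeds; "joint_torque": joint torques, N m; "tool_pos": TCP position; "tcp_rot": TCP orientation; "wrist_force": force on the tool from outside, world axes, zero at the start; "ft_torque": the same for the moment, N m; "width": finger opening in m.
Only numpy, scipy, OpenCV 4.12 (cv2) and the standard library are available. Lean on these libraries where they do the work, as an engineer would, in place of code of your own. Each camera call takes 0.05 s, during which the arm holds its last target.

## Task

Tilt the beam scale's arrest lever towards the robot so that the beam is released and tips under the check weight, then swing it fully back so that the beam is arrested level again. Then pick up the sprung tweezers, bring the open tips down either side of the weight's knob, squeeze them under the knob to the marked 14 mm gap (right arm midway between the two ribs on the cross tongue) and lift the weight upright about 5 cm off its pan. Finish while still holding it there, the gap steady, nothing put down or let go; never touch the weight with the fingers, and leave the small things lying around where they are.

Things in the scene. Friction and masses are not known exactly. Their poses are not given: they have to be found in the camera images.
- balance: Grey beam scale fixed to the table. Origin: on the table under the pivot; z up. Base 80 (x) by 190 mm (y -70 to +120), 12 high. Beam along y over x=0, 85 mm up; column at x=+24, 90 mm high. Steel pan (64 mm across) centred at x 0, y -100 mm, its top 98 mm above the table; counterpoise (34 mm across) at y +40 to +70 mm; arrest lever at y +140 mm, beyond the base.
- arrest (a joint): Arrest lever, rad: 0 = arrested (leans 0.45 rad from upright to the balance's +x, away from the robot), 0.9 = fully released (leans 0.45 rad to -x). Hinge along the balance's y. Stays where left; about 1.5 N at the knob moves it. At 0 a fork holds the beam level to about 0.03 rad; from about 0.75 the fork is off the beam.
- arrest_knob (a point): Centre of the lever's knob, a black cylinder 18 mm across lying along the balance's y, 14 mm wide (pinch it from above across that width; it may turn between the fingers). It is on an 8 mm rod, 70 mm from the hinge: 85 mm above the table at either end, 92 midway. 60 mm free on both sides along y.
- arrest_hinge (a point): Point on the lever's hinge line below the knob, 22 mm above the table; fixed to the balance.
- beam (a joint): Beam angle, rad: 0 level, + = pan side down. Stops at +-0.12. Released, the loaded beam tips to +0.12.
- check_weight: Aluminium check weight of about 50 g standing on the pan. Origin: centre of its underside; z up. Body 30 mm across, 16 mm high; thin neck 7 mm across from 16 to 30 mm high; flat round knob 26 mm across from 30 to 37 mm high. It is round: its yaw means nothing.
- tweezers: Steel sprung tweezers lying loose and flat, 172 mm long, 24 high, 50 g. Origin: on the hinge at the closed end, underside. x runs along the fixed left arm to the tips, y left, z up; the right arm swings about z at the origin. At the marked gap the arms are parallel to x, 22 mm over outsides, midline y=0; open, the right arm is 0.2267 rad farther out and the grip plates measure 40 mm over outsides.
- jaw (a joint): Squeeze angle of the right arm, rad: 0 open (48 mm at the tip points), 0.2267 marked gap (14 mm), 0.29 stop. 0.01 rad is 1.5 mm of gap, 0.8 mm at the grip plates. Springs open: 6 N at the plates when open, 12 N at the mark. A cross tongue fixed to the left arm passes over the right arm 115 mm from the hinge; its two ribs are 9 mm apart, the arm midway at the mark.
- tip_left (a point): Inner face of the left tip bar, 150 mm from the hinge, mid height (4.5 mm above the underside). Bars are 5 mm high, 4 mm thick, from 129 to 172 mm from the hinge, with 12 mm high nibs at the ends. The weight's neck belongs midway between tip_left and tip_right.
- tip_right (a point): Inner face of the right tip bar, 150 mm from the hinge, mid height of the bar.
- grip_left (a point): Outer face of the left grip plate (ribbed, upright, 26 mm long, 24 mm high, 80 mm from the hinge), 12 mm above the underside.
- grip_right (a point): Outer face of the right grip plate, mid height.
- tube_a: Bystander: orange tapered tube 20x98 mm lying on the table. Origin: centre of its underside.
- cone_a: Bystander: slim paper cone 12x92 mm lying on the table. Origin: centre of its underside.
- gauge_a: Bystander: flat pale gauge plate 34x75x6 mm with two holes, lying on the table. Origin: centre of its underside.

How it is judged:
On the way, in this order (a step that is already met when the one before it is completed fails the run):
1. the arrest lever is over to released and the beam tips down under the weight (value of joint arrest above 0.6 rad and value of joint beam above 0.08 rad), for 0.2 s.
2. the lever is back and the beam is arrested level, the weight still on its pan (value of joint arrest below 0.15 rad and value of joint beam between -0.05 and 0.05 rad and contact force between check_weight and balance above 0.15 N), for 0.2 s.
At the end, for the whole second after the job is handed in: Weight hangs by its knob in the tweezers, still and upright (0.35 rad), underside over 125 mm above the table, touching no scale or finger; jaw held within 0.022 rad of the mark (gap 14 mm, 3.3 mm either way); tweezers off the scale; lever under 0.15 rad, beam level within 0.05 rad (value of joint jaw between 0.2047 and 0.2487 rad and velocity of joint jaw between -0.1 and 0.1 rad/s and height (world z) of check_weight above 0.125 m and angle between check_weight's own z axis and vertical below 0.35 rad and linear speed of check_weight below 0.03 m/s and contact force between check_weight and tweezers above 0.2 N and contact force between each of check_weight, tweezers and balance below 0.05 N and contact force between check_weight and the fingers below 0.05 N and contact force between tweezers and the fingers above 2 N and value of joint arrest below 0.15 rad and value of joint beam between -0.05 and 0.05 rad); the arm keeps its last pose, push and grip.
It fails at once if the weight is lifted off or away while the beam is released (height (world z) of check_weight above 0.118 m and value of joint arrest above 0.3 rad).
It fails at once if the weight is knocked off the pan or dropped (height (world z) of check_weight below 0.07 m).
It fails at once if the gripper's fingers touch the weight (contact force between check_weight and the fingers above 0.5 N).
It fails at once if the small things around are disturbed by more than 30 mm (distance of any of tube_a, cone_a, gauge_a from where it was at the start of the episode above 0.03 m).
It also fails if it takes over 61 s, if anything falls off the work surface, if the arm or the gripper's body presses on something with over 40 N, if the wrist force passes 120 N, or if a joint passes its speed limit or range.

## Working session

There is one attempt and no reset: what is moved stays moved. The work goes in short steps, Python scripts to look and compute and a shell command to move; the robot and the scene stay as the last step left them, time stands still between calls to the robot, and variables do not carry over. Pictures are saved under pics/ and viewed, and the job is handed in when it is done.

```bash
mkdir -p pics
cat > h.py <<'E'
import numpy as np, cv2
from cell import observe, capture, bot, nets
def ray(c,p):
    K=c["K"];T=np.array(c["cam_to_world"])
    d=np.array([(p[0]-K[0][2])/K[0][0],(p[1]-K[1][2])/K[1][1]])
    u=d.copy()
    for _ in range(20): u=d/(1+c["k1"]*(u@u))
    v=T[:3,:3]@np.array([u[0],u[1],1]); return T[:3,3],v/np.linalg.norm(v)
def onz(c,p,z):
    o,v=ray(c,p); return o+v*(z-o[2])/v[2]
def tri(a,pa,b,pb):
    o1,v1=ray(a,pa);o2,v2=ray(b,pb)
    A=np.stack([v1,-v2],1);s=np.linalg.lstsq(A,o2-o1,rcond=None)[0]
    x=o1+s[0]*v1;y=o2+s[1]*v2
    return (x+y)/2,np.linalg.norm(x-y)
def proj(c,X):
    T=np.linalg.inv(np.array(c["cam_to_world"]));q=T[:3,:3]@np.array(X)+T[:3,3]
    u=q[:2]/q[2];u=u*(1+c["k1"]*(u@u));K=c["K"]
    return np.array([K[0][0]*u[0]+K[0][2],K[1][1]*u[1]+K[1][2]])
def save(c,n): cv2.imwrite("pics/"+n+".png",cv2.cvtColor(c["image"],cv2.COLOR_RGB2BGR))
np.set_printoptions(precision=4,suppress=True)
E
python3 - <<'E'
from h import *
s=capture("side");t=capture("top");save(s,"s0");save(t,"t0")
for c in(s,t): print(np.array(c["K"]),c["k1"],np.array(c["cam_to_world"]))
for n in "balance arrest_knob arrest_hinge check_weight tweezers tip_left tip_right grip_left grip_right tube_a cone_a gauge_a".split():
    a=nets.tip_of(n,s);b=nets.tip_of(n,t)
    print(n,[(np.round(x["point"],1),round(x["score"],2)) for x in a[:2]],[(np.round(x["point"],1),round(x["score"],2)) for x in b[:2]])
    if a and b: print("   ",*tri(s,a[0]["point"],t,b[0]["point"]))
o=observe();print(o["tool_pos"],o["tcp_rot"],o["time_s"],o["width"])
E
```

```text
[[388.2545   0.     323.2062]
 [  0.     388.2545 199.7841]
 [  0.       0.       1.    ]] -0.07779648570402826 [[-0.9863 -0.0872  0.1397  0.3499]
 [-0.1647  0.5249 -0.8351  0.8452]
 [-0.0005 -0.8467 -0.5321  0.6571]
 [ 0.      0.      0.      1.    ]]
[[370.8432   0.     319.6153]
 [  0.     370.8432 199.7264]
 [  0.       0.       1.    ]] -0.0011773696795216132 [[-0.0242 -0.9875  0.1556  0.344 ]
 [-0.9997  0.0223 -0.0142 -0.0485]
 [ 0.0106 -0.1559 -0.9877  1.131 ]
 [ 0.      0.      0.      1.    ]]
balance [(array([336.7, 268.3]), 0.75)] [(array([263.4, 228.7]), 0.85)]
    [ 0.4381  0.1104 -0.0129] 0.0004802224641640985
arrest_knob [(array([317.5, 276.5]), 0.83)] [(array([211.2, 219.2]), 0.5)]
    [0.4616 0.2452 0.0806] 0.0022018492065808168
arrest_hinge [(array([334.1, 301.9]), 0.77), (array([304.2, 226.4]), 0.67)] [(array([216.6, 231.5]), 0.86), (array([393.3, 210.1]), 0.33)]
    [0.4282 0.2472 0.0121] 0.004879494716282219
check_weight [(array([340.3, 213.7]), 0.64)] [(array([288.9, 224.5]), 0.39)]
    [0.4409 0.0242 0.0962] 0.0038778204955670346
tweezers [(array([334.9, 301.2]
[... 544 characters left out ...]
13583046074716475
grip_right [(array([340.9, 185.5]), 0.58)] [(array([389.8, 214.6]), 0.44)]
    [ 0.4742 -0.2785  0.0037] 0.0070303600670575
tube_a [(array([309.3, 182.7]), 0.44), (array([354.7, 195.6]), 0.38)] [(array([391.6, 178.1]), 0.62), (array([367.8, 230.8]), 0.46)]
    [ 0.5874 -0.2918 -0.0033] 0.0024238033329896085
cone_a [(array([337.8, 193.1]), 0.74), (array([354.3, 180.6]), 0.72)] [(array([354.7, 184.1]), 0.48)]
    [ 0.516  -0.1689  0.0481] 0.08520445856939649
gauge_a [(array([305.1, 222.7]), 0.45)] [(array([390. , 214.4]), 0.64), (array([318.2, 188.7]), 0.59)]
    [ 0.5512 -0.3087 -0.1837] 0.11849273526211496
[0.2377 0.496  0.2483] [3.1416 0.     2.6948] 1.3 0.0853258041170401
```

Run:
```python
import cv2
a=cv2.imread("pics/t0.png")[120:300,150:470];cv2.imwrite("pics/t0c.png",cv2.resize(a,None,fx=2.5,fy=2.5,interpolation=3))
a=cv2.imread("pics/s0.png")[150:340,210:430];cv2.imwrite("pics/s0c.png",cv2.resize(a,None,fx=3,fy=3,interpolation=3))
```

```text
(no output)
```

View pics/t0c.png

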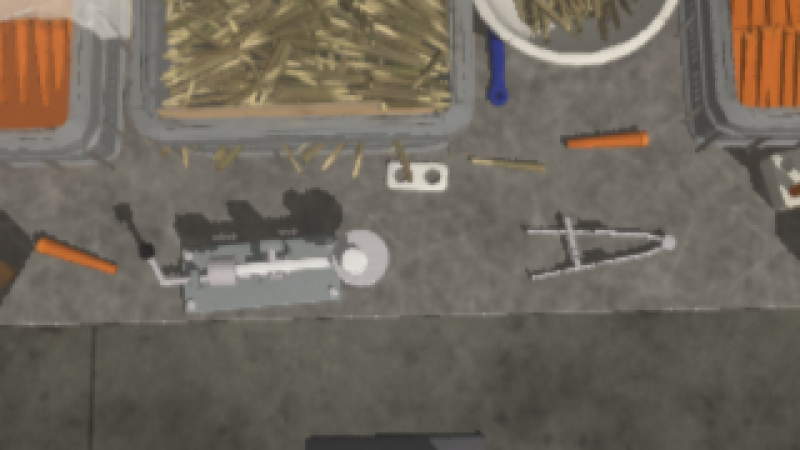

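View pics/s0c.png

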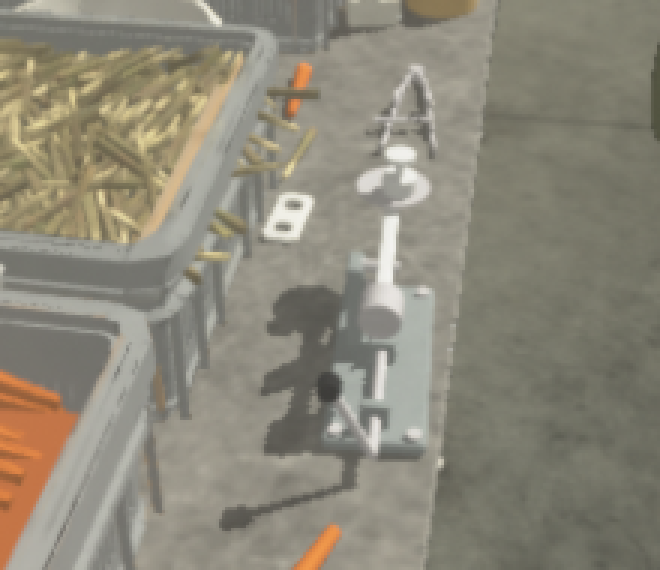

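View pics/t0.png

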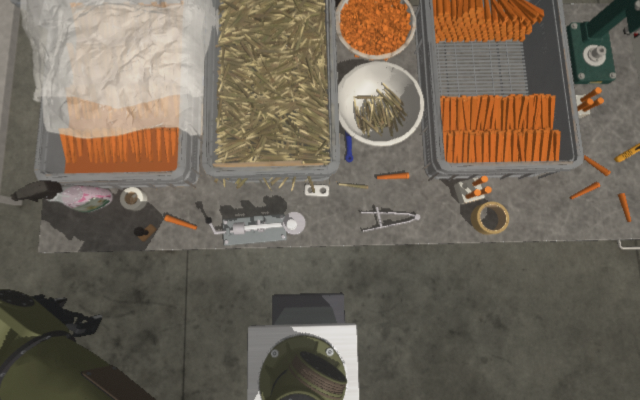

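The top view shows the balance's pan at about (293,223), the black knob at about (209,220) and the tweezers lying open with the hinge at about (417,217), tips to the left. In the side view the beam is level. Next I fit the poses.

```bash
cat > fit.py <<'E'
from h import *
from scipy.optimize import least_squares
s=capture("side");t=capture("top")
def R(a): return np.array([[np.cos(a),-np.sin(a),0],[np.sin(a),np.cos(a),0],[0,0,1]])
def fit(obs,loc,x0):
    # obs: list (cam,name,px); pose x,y,yaw on z=0
    def f(p):
        return np.concatenate([proj(c,R(p[2])@loc[n]+np.array([p[0],p[1],0]))-px for c,n,px in obs])
    r=least_squares(f,x0,loss="soft_l1",f_scale=1.5)
    return r.x,f(r.x).reshape(-1,2)
q=-.2267
L={"tweezers":np.array([0,0,0.]),"tip_left":np.array([.150,.007,.0045]),"tip_right":R(q)@[.150,-.007,.0045],"grip_left":np.array([.08,.011,.012]),"grip_right":R(q)@[.08,-.011,.012]}
obs=[(s,"tip_left",[352.5,194.5]),(t,"tip_left",[369.1,229.6]),(s,"tip_right",[335.8,193.4]),(t,"tip_right",[368.5,212.3]),(s,"grip_left",[352.5,181.5]),(t,"grip_left",[393,224.6]),(s,"grip_right",[340.9,185.5]),(t,"grip_right",[389.8,214.6]),(t,"tweezers",[417.9,216.3])]
p,r=fit(obs,L,[.47,-.36,1.7]);print(p);
for o,e in zip(obs,r):print(o[1],e)
print("grip mid mark",R(p[2])@[.08,0,0]+[p[0],p[1],0]," open mid",R(p[2])@[.08,-.009,0]+[p[0],p[1],0])
B={"balance":np.array([0,0,0.]),"arrest_knob":np.array([.0304,.140,.085]),"arrest_hinge":np.array([0,.14,.022]),"check_weight":np.array([0,-.1,.098])}
obs=[(s,"balance",[336.7,268.3]),(t,"balance",[263.4,228.7]),(s,"arrest_knob",[317.5,276.5]),(t,"arrest_knob",[211.2,219.2]),(s,"arrest_hinge",[334.1,301.9]),(t,"arrest_hinge",[216.6,231.5]),(s,"check_weight",[340.3,213.7]),(t,"check_weight",[288.9,224.5])]
b,r=fit(obs,B,[.44,.11,.05]);print(b)
for o,e in zip(obs,r):print(o[1],e)
for n in B: print(n,R(b[2])@B[n]+[b[0],b[1],0])
# overlay
for c,nm in((s,"s1"),(t,"t1")):
    im=cv2.cvtColor(c["image"],cv2.COLOR_RGB2BGR); x0,y0,w,h=(210,150,220,190) if nm=="s1" else (180,170,260,90)
    k=3; im=cv2.resize(im[y0:y0+h,x0:x0+w],None,fx=k,fy=k,interpolation=3)
    pts=[(R(p[2])@v+[p[0],p[1],0],(0,0,255)) for v in L.values()]+[(R(b[2])@v+[b[0],b[1],0],(0,255,0)) for v in B.values()]
    pts+=[(R(b[2])@np.array(v)+[b[0],b[1],0],(255,0,0)) for v in [(.04,.12,.012),(-.04,.12,.012),(-.04,-.07,.012),(.04,-.07,.012),(0,-.1,.135),(.03,-.1,.098),(-.032,-.1,.098),(0,-.132,.098)]]
    for X,col in pts:
        u=(proj(c,X)-[x0,y0]+.5)*k
        cv2.circle(im,(int(u[0]),int(u[1])),3,col,1)
    cv2.imwrite("pics/"+nm+".png",im)
E
python3 fit.py
```

```text
[ 0.4628 -0.3622  1.7366]
tip_left [0.3382 1.7549]
tip_left [ 0.7499 -1.6408]
tip_right [2.1634 1.9806]
tip_right [-0.1732  0.0925]
grip_left [0.2604 1.8874]
grip_left [0.0478 0.1116]
grip_right [-0.0401 -2.7779]
grip_right [ 1.8418 -2.9453]
tweezers [-1.096   0.3696]
grip mid mark [ 0.4495 -0.2833  0.    ]  open mid [ 0.4584 -0.2819  0.    ]
[0.4367 0.1123 0.0514]
balance [ 0.6344 -3.2548]
balance [-1.2362  0.0592]
arrest_knob [0.6312 1.4191]
arrest_knob [-3.4874  0.1556]
arrest_hinge [-1.9457 -1.737 ]
arrest_hinge [-2.5128  0.1857]
check_weight [ 0.9898 -3.0244]
check_weight [ 4.1176 -1.1765]
balance [0.4367 0.1123 0.    ]
arrest_knob [0.4598 0.2537 0.085 ]
arrest_hinge [0.4295 0.2521 0.022 ]
check_weight [0.4418 0.0124 0.098 ]
```

View pics/t1.png

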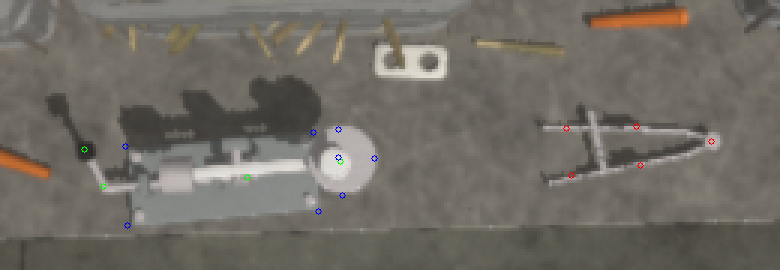

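View pics/s1.png

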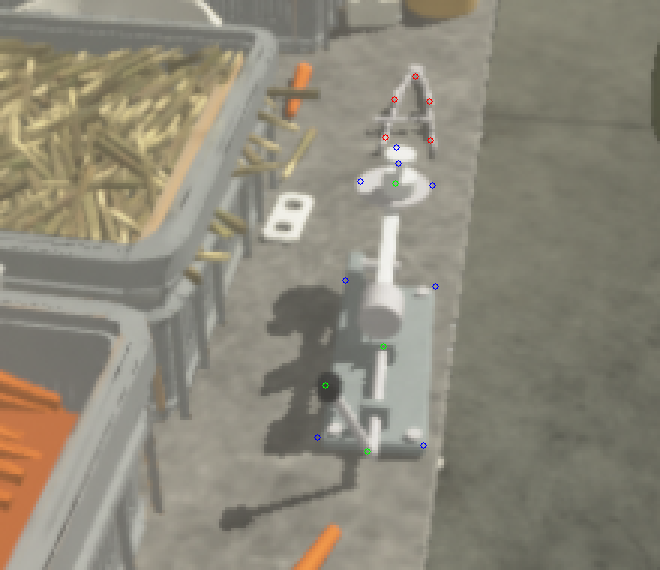

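```bash
python3 -m pendant '0 0 -7 -6 -2.5 2 5; 0 0 -14 -12 -5 4 5; 0 0 -21 -18 -7.5 6 5; 0 0 -28 -24 -10 7.5 5; 0 0 -28 -30.5 -12.45 8.8 5; 0 0 -28 -30.5 -12.45 8.8 5; 0 0 -28 -30.5 -12.45 8.8 5'
python3 - <<'E'
from h import *
o=observe();print(o["tool_pos"],o["tcp_rot"],o["time_s"],o["width"])
c=capture("top");save(c,"t2")
c=capture("side");save(c,"s2")
a=cv2.imread("pics/s2.png")[150:390,210:430];cv2.imwrite("pics/s2c.png",cv2.resize(a,None,fx=2.5,fy=2.5,interpolation=3))
E
```

```text
time_s: 2.1
tool_pos: [0.4602, 0.2499, 0.1599]
tcp_rot: [-3.142, 0.0, -3.1]
wrist_force: [0.1, 1.3, 0.1]
width: 0.05
[0.4602 0.2499 0.1599] [-3.1415  0.0001 -3.1005] 2.1 0.05001302112437209
```

View pics/s2c.png

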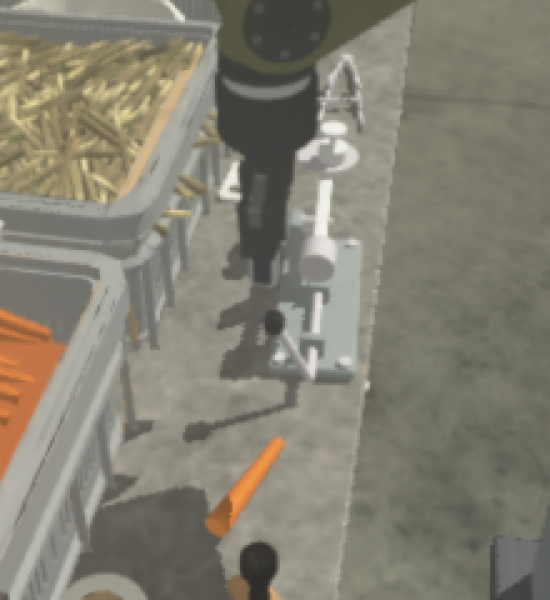

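```bash
python3 -m pendant '0 0 0 0 0.2 3.5 5; 0 0 0 0 0.2 5.5 5; 0 0 0 0 0.2 7.7 5; 0 0 0 0 0.2 7.7 5'
python3 - <<'E'
from h import *
c=capture("side");save(c,"s3")
a=cv2.imread("pics/s3.png")[220:340,250:400];cv2.imwrite("pics/s3c.png",cv2.resize(a,None,fx=4,fy=4,interpolation=3))
E
```

```text
time_s: 2.6
tool_pos: [0.4574, 0.2538, 0.0811]
tcp_rot: [-3.14, -0.004, -3.099]
wrist_force: [-0.4, -0.0, 0.2]
width: 0.0501
```

View pics/s3c.png

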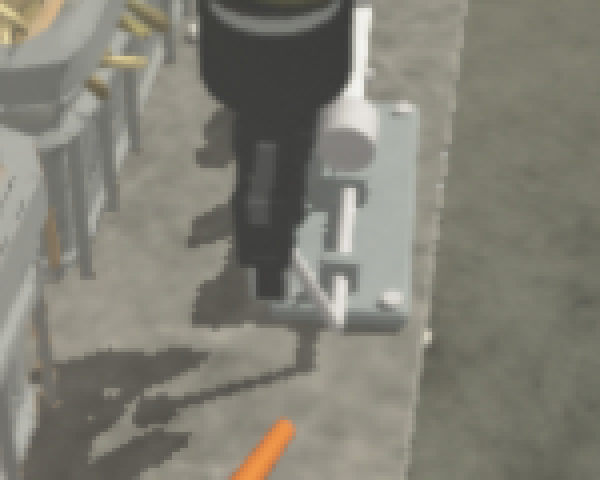

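```bash
python3 -m pendant '0 0 0 0 0 0 1; 0 0 0 0 0 0 1; 0 0 0 0 0 0 1; 0 0 0 0 0 0 1; 0 0 0 0 0 0 1'
```

```text
time_s: 3.15
tool_pos: [0.4593, 0.2556, 0.0848]
tcp_rot: [3.139, 0.003, -3.099]
wrist_force: [-2.1, 11.8, 2.8]
width: 0.0126
```

```bash
python3 -m pendant '0 0 0 0.5 0.15 -0.2 1; 0 0 0 1 0.15 -0.4 1; 0 0 0 2 0.15 -0.6 1; 0 0 0 3 0.15 -0.7 1; 0 0 0 4.1 0.15 -0.6 1; 0 0 0 5.1 0.15 -0.4 1; 0 0 0 5.9 0.15 -0.1 1; 0 0 0 5.9 0.15 -0.1 1; 0 0 0 5.9 0.15 -0.1 1;0 0 0 5.9 0.15 -0.1 1'
python3 - <<'E'
from h import *
c=capture("side");save(c,"s4")
a=cv2.imread("pics/s4.png")[150:340,210:430];cv2.imwrite("pics/s4c.png",cv2.resize(a,None,fx=3,fy=3,interpolation=3))
E
```

```text
time_s: 4.15
tool_pos: [0.401, 0.2524, 0.0861]
tcp_rot: [-3.141, 0.003, -3.099]
wrist_force: [0.6, -14.6, 14.7]
width: 0.0128
```

View pics/s4c.png

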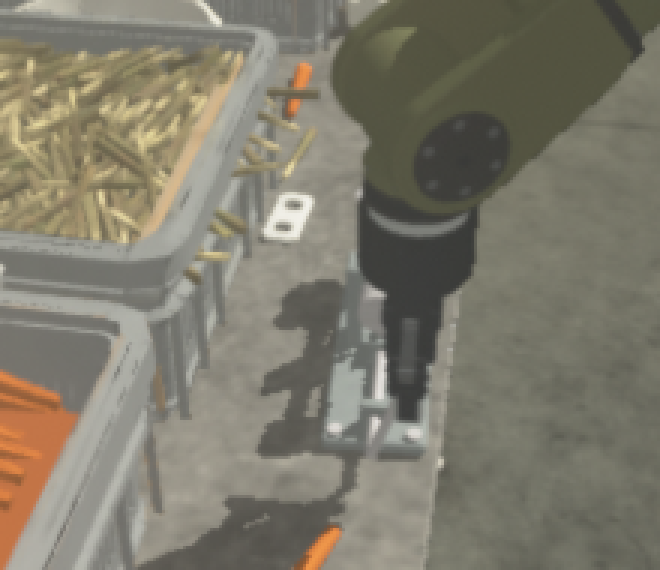

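Run:
```python
from h import *
c=capture("top");save(c,"t4")
a=cv2.imread("pics/t4.png");
for n in("t0","t4"):
    a=cv2.imread(f"pics/{n}.png")[190:260,180:320]; cv2.imwrite(f"pics/{n}d.png",cv2.resize(a,None,fx=5,fy=4,interpolation=3))
o=np.vstack([cv2.imread("pics/t0d.png"),cv2.imread("pics/t4d.png")]);cv2.imwrite("pics/cmp4.png",o)
```

```text
(no output)
```

View pics/cmp4.png

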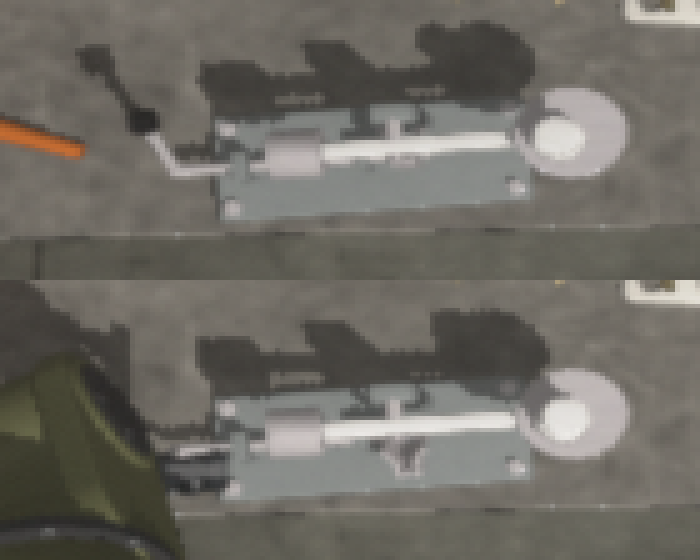

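```bash
python3 -m pendant '0 0 0 -0.8 -0.05 -0.3 1; 0 0 0 -1.8 -0.05 -0.5 1; 0 0 0 -2.9 -0.08 -0.6 1; 0 0 0 -3.9 -0.1 -0.5 1; 0 0 0 -4.9 -0.1 -0.3 1; 0 0 0 -5.4 -0.1 -0.1 1; 0 0 0 -6.1 -0.1 0.15 1; 0 0 0 -6.2 -0.1 0.15 1; 0 0 0 -6.2 -0.1 0.15 1; 0 0 0 -6.2 -0.1 0.15 1'
```

```text
time_s: 5.25
tool_pos: [0.4593, 0.2556, 0.0836]
tcp_rot: [3.141, -0.005, -3.099]
wrist_force: [-25.3, 7.5, 15.1]
width: 0.0129
```

```bash
python3 -m pendant '0 0 0 0 0 0 1; 0 0 0 0.1 0 0 4; 0 0 0 0.1 0 0 5; 0 0 0 0.1 0 0 5; 0 0 0 0.1 0 -3 5; 0 0 0 0.1 0 -7 5; 0 0 0 0.1 0 -11 5; 0 0 0 3 -5 -13 5; 0 0 0 4 -10 -13 5; 0 0 0 5 -15 -13 5; 0 0 0 5 -20 -13 6;0 0 0 5 -25 -13 6'
python3 - <<'E'
from h import *
c=capture("side");save(c,"s5")
a=cv2.imread("pics/s5.png")[150:340,210:430];cv2.imwrite("pics/s5c.png",cv2.resize(a,None,fx=3,fy=3,interpolation=3))
E
```

```text
time_s: 6.45
tool_pos: [0.4214, 0.0127, 0.2134]
tcp_rot: [-3.141, 0.001, -3.099]
wrist_force: [0.4, 0.6, -0.3]
width: 0.0599
```

View pics/s5c.png

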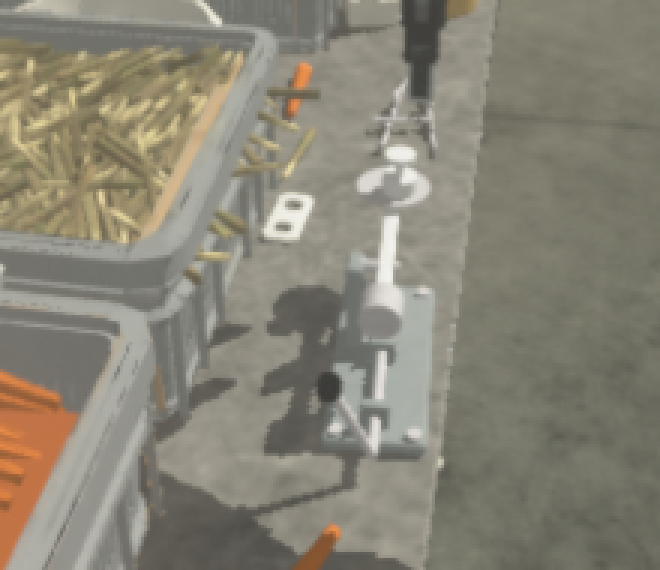

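Lever and beam look just as at the start: knob at (329,386), pan at (394,187) in the crop. Next I refine the tweezers and weight poses.

```bash
cat > ov.py <<'E'
import sys
from h import *
def R(a): return np.array([[np.cos(a),-np.sin(a),0],[np.sin(a),np.cos(a),0],[0,0,1]])
def tw_lines(p,q):
    M=lambda v:R(p[2])@np.array(v)+[p[0],p[1],p[3] if len(p)>3 else 0]
    Rq=R(q); out=[]
    for zz in(.007,):
        out.append([M((.129,.011,zz)),M((.172,.011,zz)),M((.172,.007,zz)),M((.129,.007,zz))])
        out.append([M(Rq@v) for v in[(.129,-.011,zz),(.172,-.011,zz),(.172,-.007,zz),(.129,-.007,zz)]])
    out.append([M((.067,.011,.0)),M((.093,.011,.0)),M((.093,.011,.024)),M((.067,.011,.024))])
    out.append([M(Rq@v) for v in[(.067,-.011,.0),(.093,-.011,0),(.093,-.011,.024),(.067,-.011,.024)]])
    out.append([M((.115,.011,.02)),M((.115,-.035,.02))])
    out.append([M((0,0,.0)),M((0,0,.024))])
    return out
def draw(c,box,k,polys,fn,cols=None):
    x0,y0,w,h=box
    im=cv2.cvtColor(c["image"],cv2.COLOR_RGB2BGR);im=cv2.resize(im[y0:y0+h,x0:x0+w],None,fx=k,fy=k,interpolation=3)
    im2=im.copy()
    for i,P in enumerate(polys):
        u=np.array([(proj(c,X)-[x0,y0]+.5)*k for X in P]).astype(int)
        cv2.polylines(im2,[u],True,(0,0,255),1)
    cv2.imwrite("pics/"+fn+".png",np.vstack([im,im2]) if w>h else np.hstack([im,im2]))
E
python3 - <<'E'
from ov import *
c=capture("top")
draw(c,(355,200,72,40),10,tw_lines([.4628,-.3622,1.7366],-.2267),"tw1")
c=capture("side");draw(c,(325,165,36,42),11,tw_lines([.4628,-.3622,1.7366],-.2267),"tw1s")
E
```

```text
(no output)
```

View pics/tw1.png

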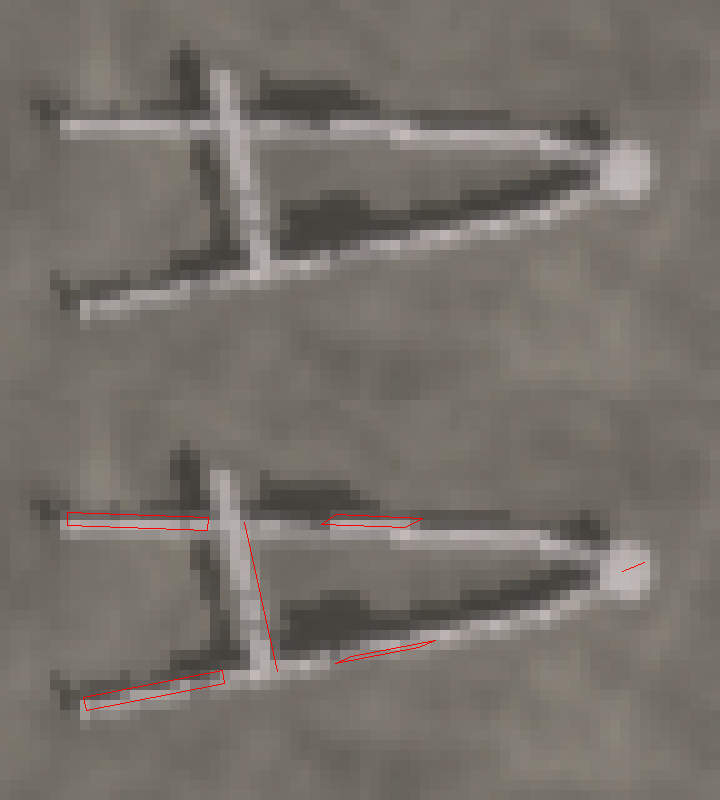

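View pics/tw1s.png

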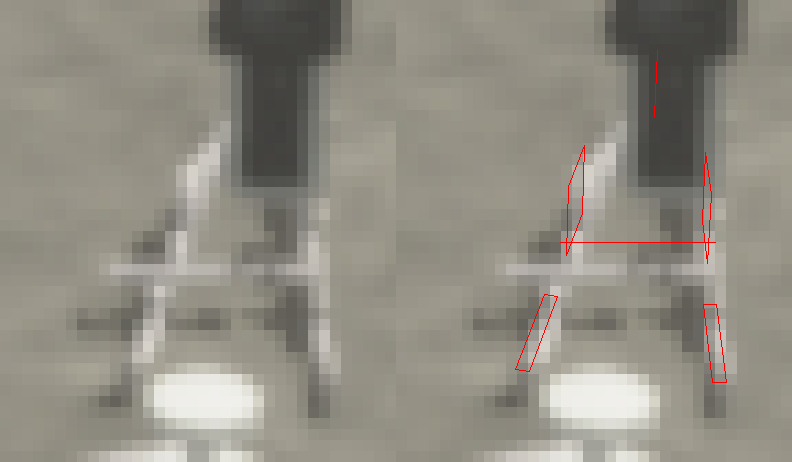

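```bash
python3 -m pendant '0 0 8.3 0 -3 0 6; 0 0 16.6 0 -6 0 6; 0 0 24.9 0 -9 0 6; 0 0 33.2 -0.5 -12 0 6; 0 0 41.5 -1 -15 1 6; 0 0 49.8 -1.2 -18 3 6; 0 0 58.1 -1.5 -21 5 6; 0 0 66.4 -2 -24 7 6; 0 0 74.7 -2.23 -27 8 6; 0 0 82.9 -2.23 -29.47 9.3 6; 0 0 82.9 -2.23 -29.47 9.3 6;  0 0 82.9 -2.23 -29.47 9.3 6'
python3 - <<'E'
from ov import *
o=observe();print(o["joint_positions"])
c=capture("side");
draw(c,(325,150,40,57),10,tw_lines([.4606,-.3612,1.7366],-.2267),"tw2s")
c=capture("top");
draw(c,(355,195,72,40),10,tw_lines([.4606,-.3612,1.7366],-.2267),"tw2")
E
```

```text
time_s: 7.8
tool_pos: [0.4569, -0.2782, 0.1195]
tcp_rot: [-3.141, -0.001, 1.738]
wrist_force: [-0.0, 0.0, -0.5]
width: 0.0599
[-0.6155  0.4107  1.6937  0.0001  1.038  -0.7832]
```

View pics/tw2s.png

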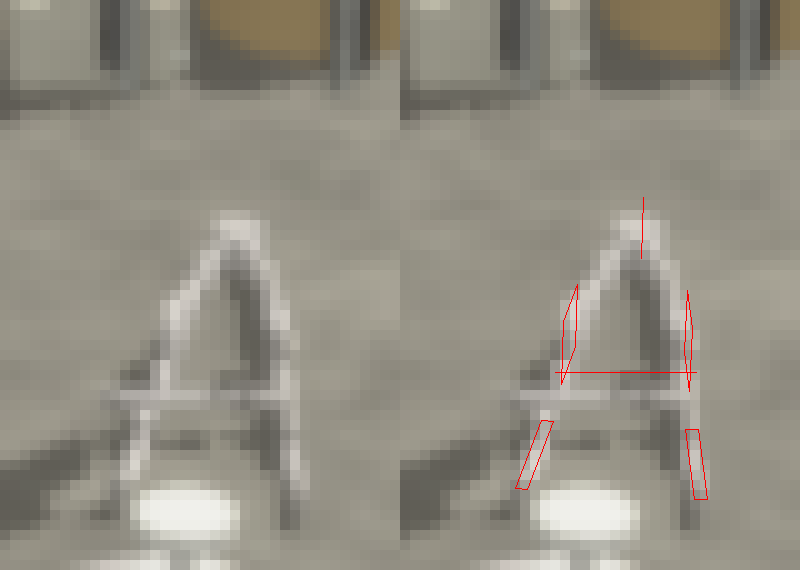

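View pics/tw2.png

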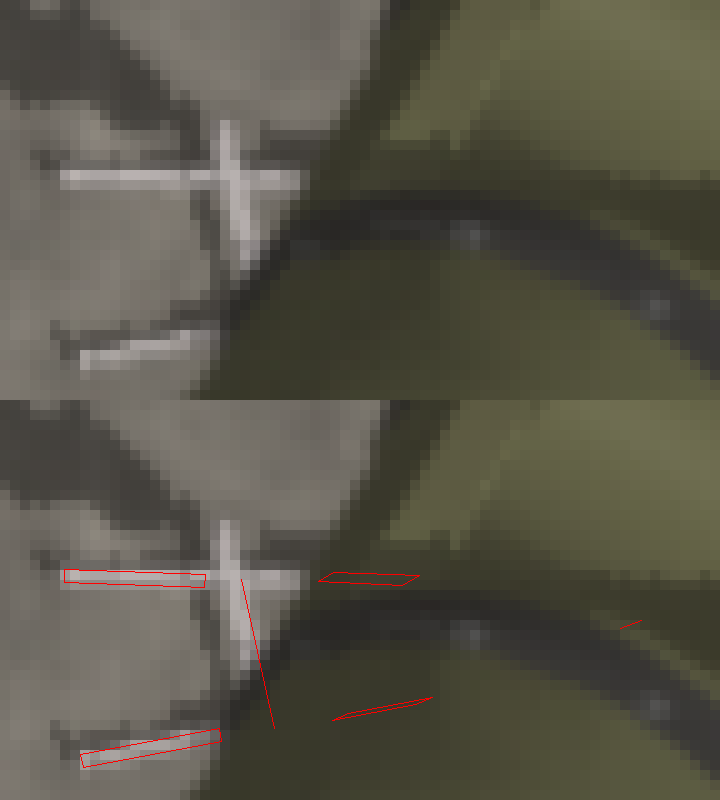

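```bash
python3 -m pendant '0 0 0 -0.25 -0.1 3 6; 0 0 0 -0.25 -0.1 6 6; 0 0 0 -0.25 -0.1 8.5 6; 0 0 0 -0.25 -0.1 9.9 6; 0 0 0 -0.25 -0.1 9.9 6; 0 0 0 -0.25 -0.1 9.9 4.5; 0 0 0 -0.25 -0.1 9.9 4.5;0 0 0 -0.25 -0.1 9.9 3.9;0 0 0 -0.25 -0.1 9.9 3.4;0 0 0 -0.25 -0.1 9.9 3.4;0 0 0 -0.25 -0.1 9.9 3.4'
python3 - <<'E'
from ov import *
c=capture("side");
draw(c,(325,150,40,57),10,tw_lines([.4606,-.3612,1.7366],-.2267),"tw3s")
E
```

```text
time_s: 9.0
tool_pos: [0.4567, -0.282, 0.0225]
tcp_rot: [3.14, 0.002, 1.737]
wrist_force: [-2.2, 2.3, 9.5]
width: 0.034
```

View pics/tw3s.png

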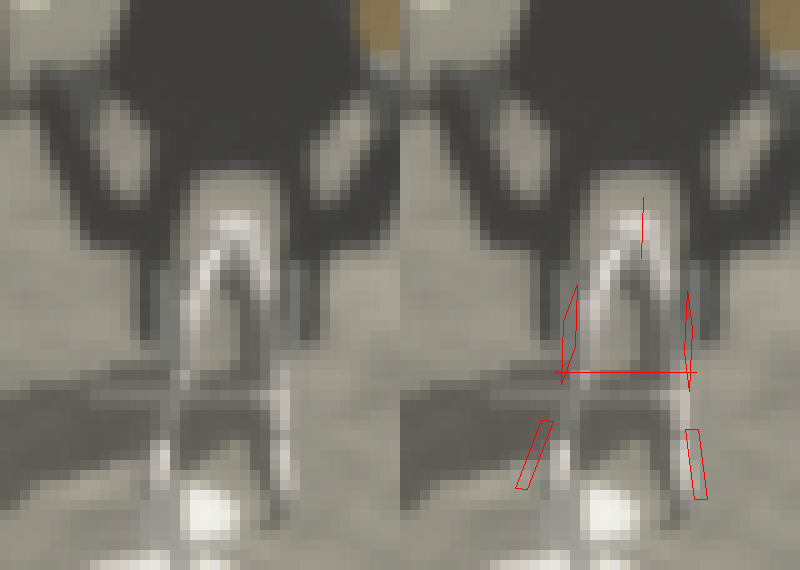

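```bash
python3 -m pendant '0 0 0 0 0 0 3.4; 0 0 0 0 0 -1 3.4; 0 0 0 0 0 -3 3.4; 0 0 0 0 0 -6 3.4; 0 0 0 0 0 -9 3.4; 0 0 0 0 0 -12 3.4; 0 0 0 0 0 -15 3.4; 0 0 0 0 0 -18 3.4; 0 0 0 0 0 -18 3.4; 0 0 0 0 0 -18 3.4;0 0 0 0 0 -18 3.4'
python3 - <<'E'
from ov import *
c=capture("side");save(c,"s6");t=capture("top");save(t,"t6")
for n in ["tip_left","tip_right","grip_left","grip_right","tweezers"]:
    a=nets.tip_of(n,c);b=nets.tip_of(n,t)
    print(n,[(np.round(x["point"],1),round(x["score"],2)) for x in a[:2]],[(np.round(x["point"],1),round(x["score"],2)) for x in b[:2]])
    if a and b: print("   ",*tri(c,a[0]["point"],t,b[0]["point"]))
P=[.4606,-.3612,1.7366,.18]
draw(c,(315,80,65,80),8,tw_lines(P,-.2267+.08),"tw4s")
draw(t,(350,195,72,40),10,tw_lines(P,-.2267+.08),"tw4")
E
```

```text
time_s: 10.15
tool_pos: [0.4555, -0.2813, 0.2001]
tcp_rot: [-3.141, -0.001, 1.737]
wrist_force: [0.1, 0.1, -0.6]
width: 0.0338
tip_left [(array([355.7, 144.4]), 0.59)] [(array([376.8, 220.3]), 0.55)]
    [ 0.4325 -0.2068  0.1892] 0.0068766759350413105
tip_right [(array([343.3, 143.6]), 0.61), (array([307.9, 182. ]), 0.54)] [(array([379. , 208.7]), 0.48)]
    [ 0.4664 -0.2145  0.1854] 0.0004402003659498019
grip_left [(array([354.3, 131.8]), 0.43)] []
grip_right [(array([320.6, 280.7]), 0.74), (array([343.5, 134.5]), 0.48)] []
tweezers [(array([354.1, 127.5]), 0.51)] [(array([261.5, 229.3]), 0.26)]
    [0.4104 0.0644 0.3482] 0.006690839580709543
```

View pics/s6.png

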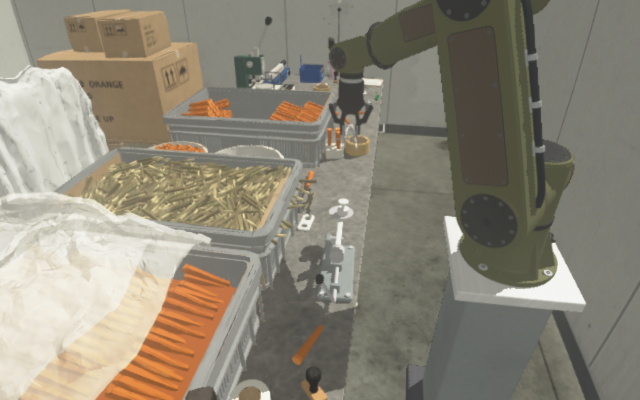

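View pics/tw4.png

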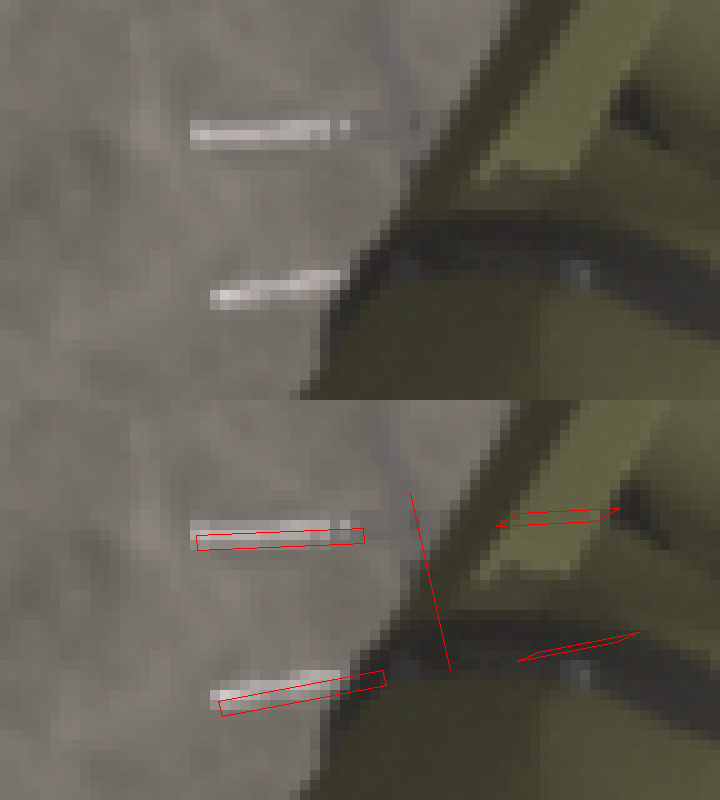

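```bash
cat > ov2.py <<'E'
from ov import *
def from_tool(tp,yaw,w,dz=-.020,dx=0):
    # left plate flush: midline offset along tweezers y
    q=-(w-.022)/.018*.2267
    off=w/2-.011
    M=R(yaw)@np.array([-.08+dx,off,0])
    return [tp[0]+M[0],tp[1]+M[1],yaw,tp[2]+dz],q
E
python3 - <<'E'
from ov2 import *
c=capture("side");t=capture("top")
P,q=from_tool([.4555,-.2813,.2001],1.737,.0338)
print(P,q)
draw(c,(320,80,60,75),8,tw_lines(P,q),"tw5s")
draw(t,(350,195,72,40),10,tw_lines(P,q),"tw5")
E
```

```text
[np.float64(0.4629164653501657), np.float64(-0.3611736880437469), 1.737, 0.1801] -0.14861444444444444
```

View pics/tw5s.png

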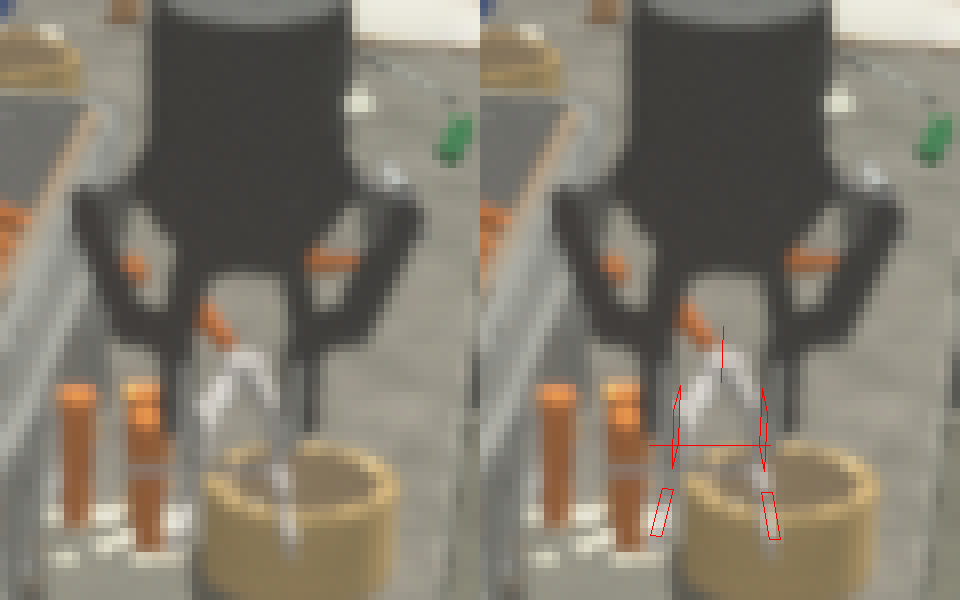

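View pics/tw5.png

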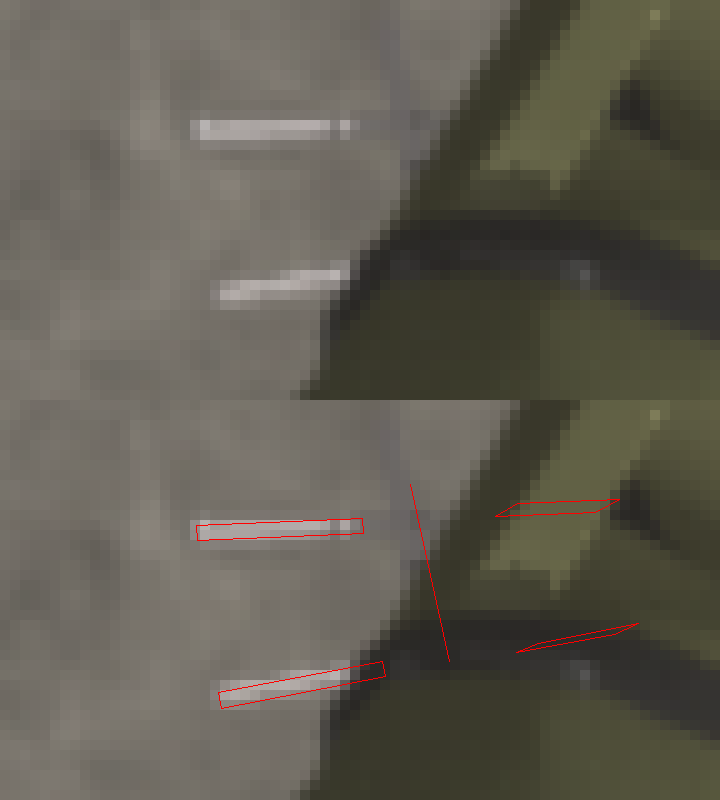

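```bash
cat > wt.py <<'E'
from ov2 import *
def ring(x,y,z,r): return [np.array([x+r*np.cos(a),y+r*np.sin(a),z]) for a in np.linspace(0,2*np.pi,40)]
def weight(x,y): return [ring(x,y,.135,.013),ring(x,y,.114,.015),ring(x,y,.098,.015)]
E
python3 - <<'E'
from wt import *
c=capture("side");t=capture("top")
bx,by,yaw=.4367,.1123,.0514
pc=R(yaw)@[0,-.1,0]+[bx,by,0]; print(pc)
L=weight(pc[0],pc[1])+[ring(pc[0],pc[1],.098,.032)]
draw(c,(322,195,40,30),18,L,"w1s")
draw(t,(275,205,40,32),12,L,"w1")
for im,cc in((t,"w"),(c,"s")):
    for n in["check_weight"]:
        a=nets.cut_out(n,im); print([(x["rect"],x["score"]) for x in a[:2]])
E
```

```text
[0.4418 0.0124 0.    ]
[([286.1, 219.5, 10.5, 12.0], 0.47), ([387.3, 199.4, 4.1, 10.3], 0.22)]
[([336.9, 200.7, 11.1, 15.7], 0.59), ([344.9, 124.9, 7.3, 13.0], 0.34)]
```

View pics/w1s.png

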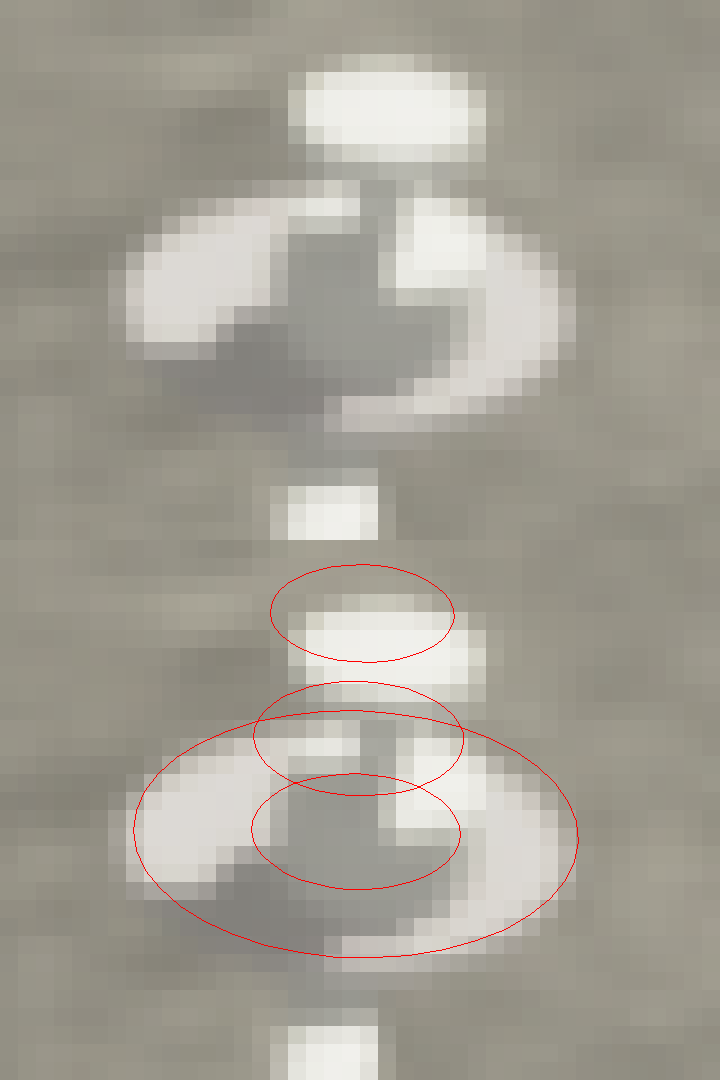

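View pics/w1.png

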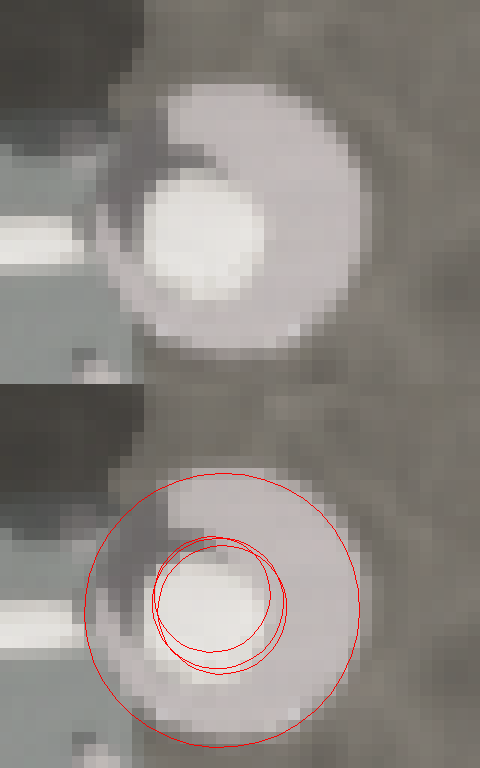

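```bash
python3 - <<'E'
from wt import *
c=capture("side");t=capture("top")
L=weight(.439,.016)+[ring(.4425,.0105,.098,.032),ring(.439,.016,.128,.013)]
draw(c,(322,195,40,30),18,L,"w2s")
draw(t,(275,205,40,32),12,L,"w2")
E
python3 -c "
import cv2,numpy as np
a=cv2.imread('pics/w2s.png')[540:];b=cv2.imread('pics/w2.png')[384:]
b=cv2.resize(b,(640,512));a=cv2.resize(a,(640,480));cv2.imwrite('pics/w2a.png',a);cv2.imwrite('pics/w2b.png',b)"
```

```text
(no output)
```

View pics/w2a.png

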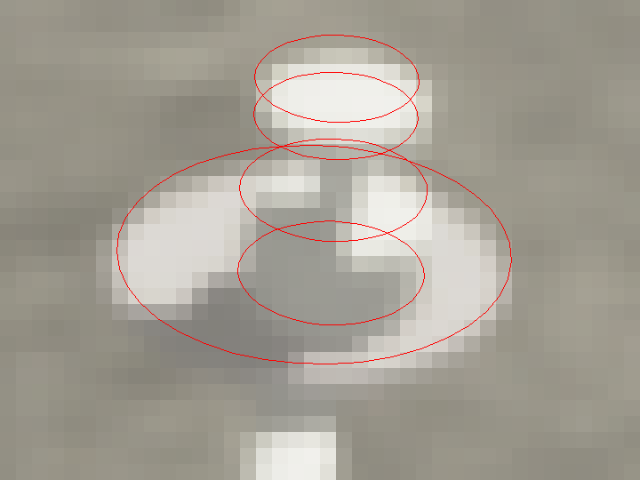

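View pics/w2b.png

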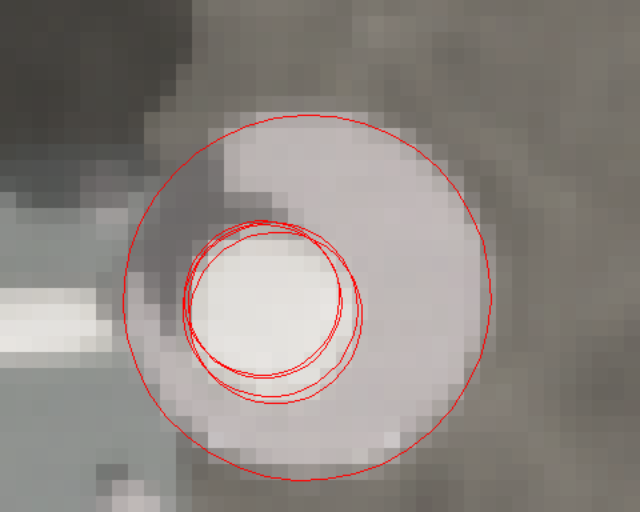

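```bash
python3 -m pendant '0 0 0 1 0.1 0 3.4; 0 0 0 4 0.5 0 3.4; 0 0 0 7.5 1 0 3.4; 0 0 0 11 1.4 0 3.4; 0 0 0 14.5 1.8 0 3.4; 0 0 0 18 2.2 0 3.4; 0 0 0 21 2.6 0 3.4; 0 0 0 22.3 2.73 0.4 3.4; 0 0 0 22.62 2.73 0.7 3.4; 0 0 0 22.62 2.73 1 3.4; 0 0 0 22.62 2.73 1 3.4; 0 0 0 22.62 2.73 1 3.4'
python3 - <<'E'
from wt import *
c=capture("side");t=capture("top");o=observe();tp=o["tool_pos"];yaw=o["tcp_rot"][2];print(tp,yaw,o["width"])
P,q=from_tool(tp,yaw,o["width"],-.0225)
L=tw_lines(P,q)+weight(.4378,.016)
draw(c,(315,150,60,75),8,L,"tw6s")
draw(t,(270,195,72,50),10,L,"tw6")
E
python3 -c "
import cv2
a=cv2.imread('pics/tw6.png');cv2.imwrite('pics/tw6.png',cv2.resize(a,None,fx=.6,fy=.6))"
```

```text
time_s: 12.35
tool_pos: [0.4456, -0.0548, 0.1906]
tcp_rot: [-3.141, -0.0, 1.735]
wrist_force: [-0.6, -0.6, -0.4]
width: 0.0344
[ 0.4456 -0.0546  0.1908] 1.7355709310806078 0.03421089200862343
```

View pics/tw6s.png

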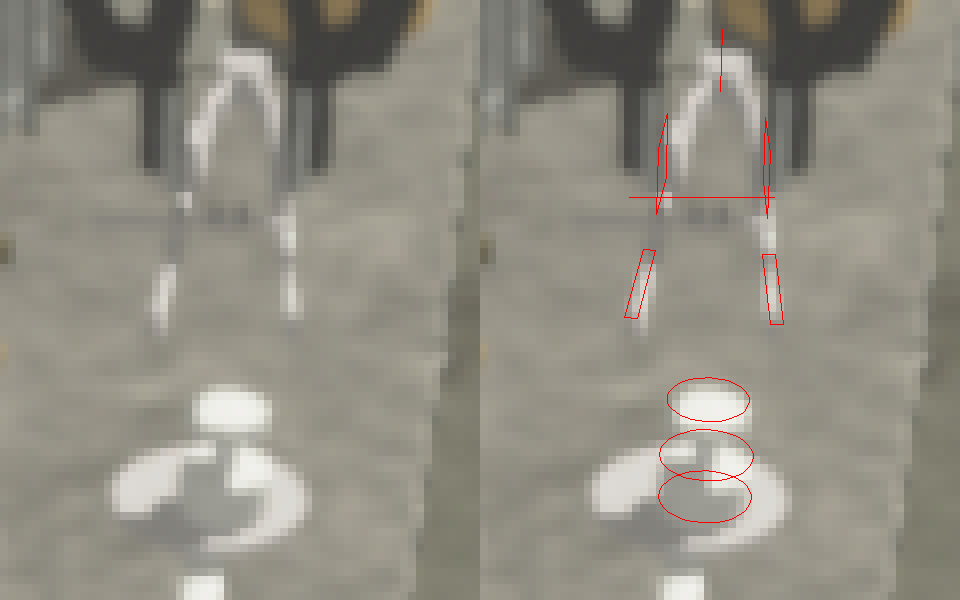

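View pics/tw6.png

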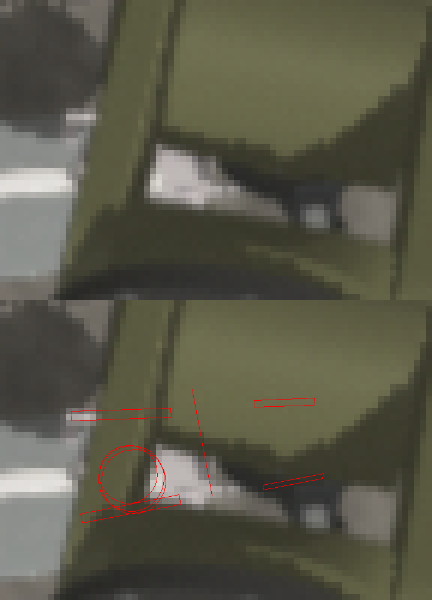

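```bash
python3 -m pendant '0 0 0 0 0 0 3.5; 0 0 0 0 0 0.5 3.6; 0 0 0 0 0 1 3.7; 0 0 0 0 0 1.5 3.7; 0 0 0 0 0 2 3.7; 0 0 0 0 0 2 3.7;0 0 0 0 0 2 3.7'
cat > lk.py <<'E'
import sys
from wt import *
n=sys.argv[1]; t=len(sys.argv)>2
c=capture("side");o=observe();tp=o["tool_pos"];yaw=o["tcp_rot"][2];print(tp,o["tcp_rot"],o["width"])
P,q=from_tool(tp,yaw,o["width"],-.0225)
L=tw_lines(P,q)+weight(.4378,.016)
draw(c,(322,165,46,62),10,L,n)
E
python3 lk.py tw7s
```

```text
time_s: 13.15
tool_pos: [0.4456, -0.0539, 0.1707]
tcp_rot: [-3.141, -0.0, 1.737]
wrist_force: [-0.3, 0.0, -0.3]
width: 0.0369
[ 0.4456 -0.054   0.1709] [3.1415 0.0001 1.7366] 0.03727900148914224
```

View pics/tw7s.png

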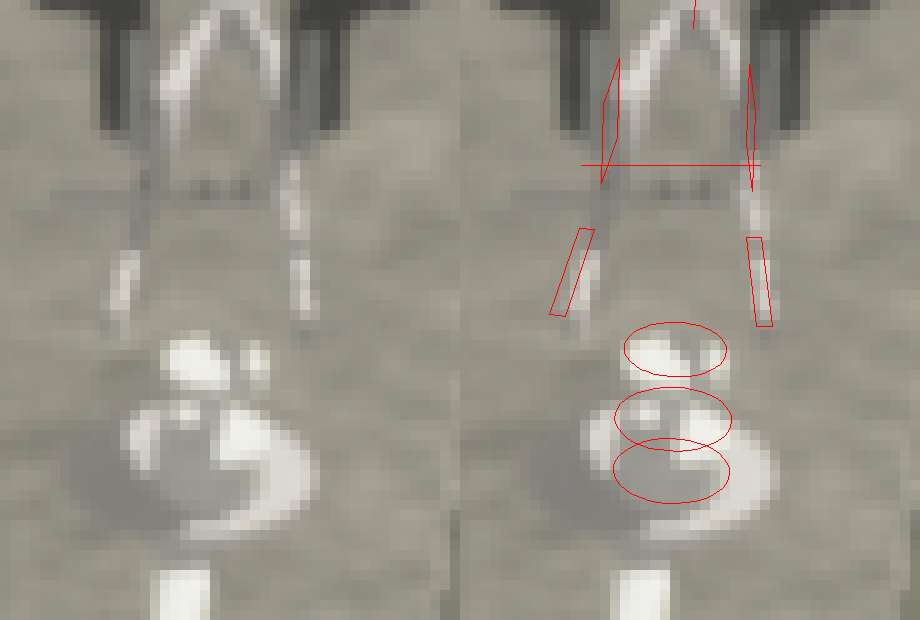

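```bash
python3 -m pendant '0 0 0 0 0 1 3.7; 0 0 0 0 0 2 3.7; 0 0 0 0 0 2.7 3.7; 0 0 0 0 0 3.1 3.7; 0 0 0 0 0 3.1 3.7; 0 0 0 0 0 3.1 3.7'; python3 lk.py tw8s
```

```text
time_s: 13.8
tool_pos: [0.4457, -0.0539, 0.1399]
tcp_rot: [3.142, 0.0, 1.737]
wrist_force: [-0.6, 0.4, -1.3]
width: 0.0368
[ 0.4457 -0.054   0.14  ] [3.1412 0.0002 1.7366] 0.037125323311212266
```

View pics/tw8s.png

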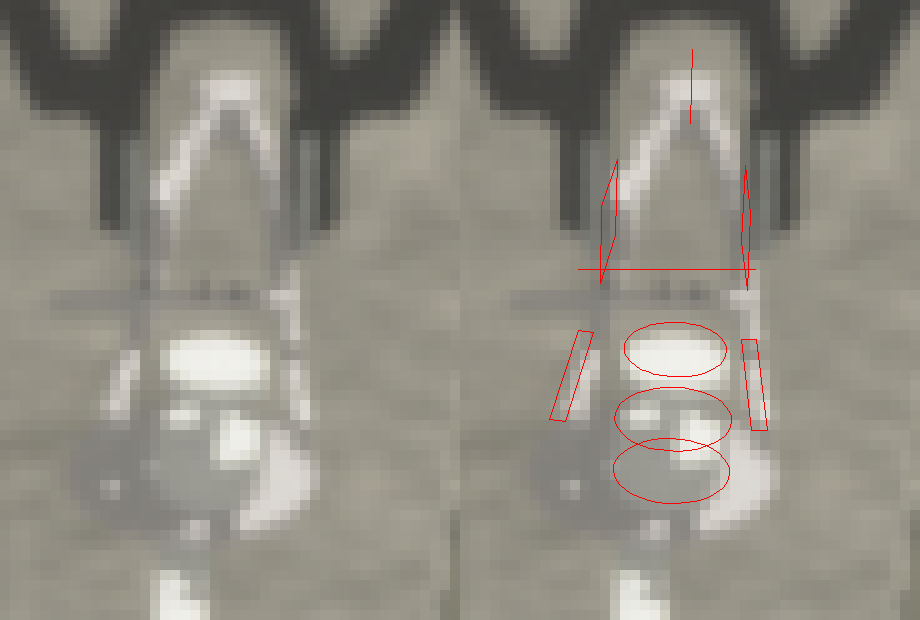

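```bash
python3 -m pendant '0 0 0 0 0 0.2 3.7; 0 0 0 0 0 0.2 3.5; 0 0 0 0 0.05 0.2 3.3; 0 0 0 0 0.1 0.2 3.1; 0 0 0 0 0.15 0.2 2.9; 0 0 0 0 0.2 0.2 2.7; 0 0 0 0 0.2 0.2 2.7; 0 0 0 0 0.2 0.2 2.7'; python3 lk.py tw9s
```

```text
time_s: 14.65
tool_pos: [0.4475, -0.0536, 0.1378]
tcp_rot: [-3.142, 0.0, 1.737]
wrist_force: [-0.2, 0.4, -0.3]
width: 0.027
[ 0.4475 -0.0536  0.1378] [3.1416 0.     1.7366] 0.02756557106789235
```

View pics/tw9s.png

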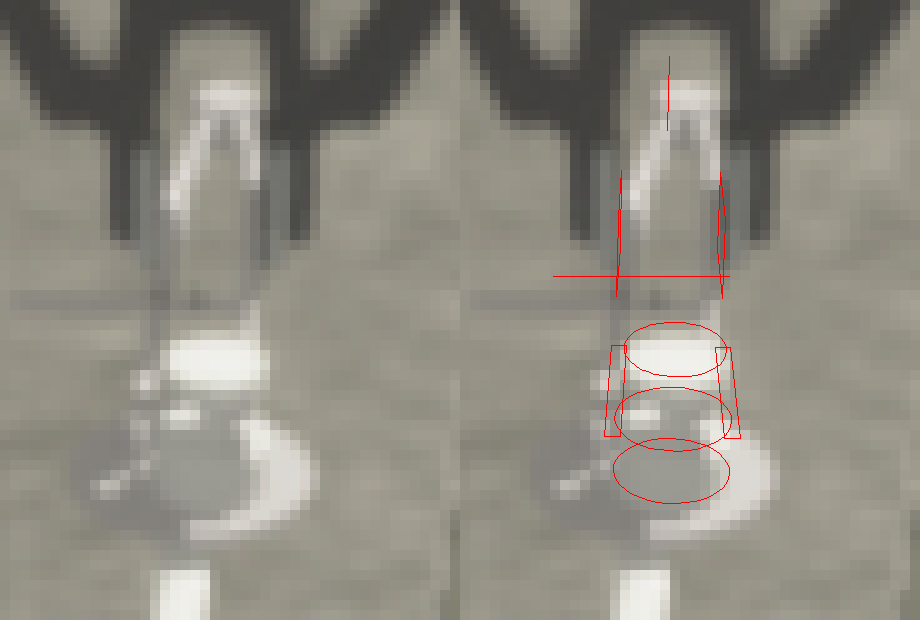

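```bash
python3 -m pendant '0 0 0 0 0 0 2.6; 0 0 0 0 0.03 0 2.5; 0 0 0 0 0.07 0 2.4; 0 0 0 0 0.1 0 2.3; 0 0 0 0 0.1 0 2.25; 0 0 0 0 0.1 0 2.2;0 0 0 0 0.1 0 2.2;0 0 0 0 0.1 0 2.2'; python3 lk.py tw10s
```

```text
time_s: 15.5
tool_pos: [0.4485, -0.0534, 0.1378]
tcp_rot: [-3.142, 0.0, 1.737]
wrist_force: [1.1, -0.5, -0.4]
width: 0.0224
[ 0.4485 -0.0534  0.1378] [3.1416 0.     1.7366] 0.022065176520293838
```

View pics/tw10s.png

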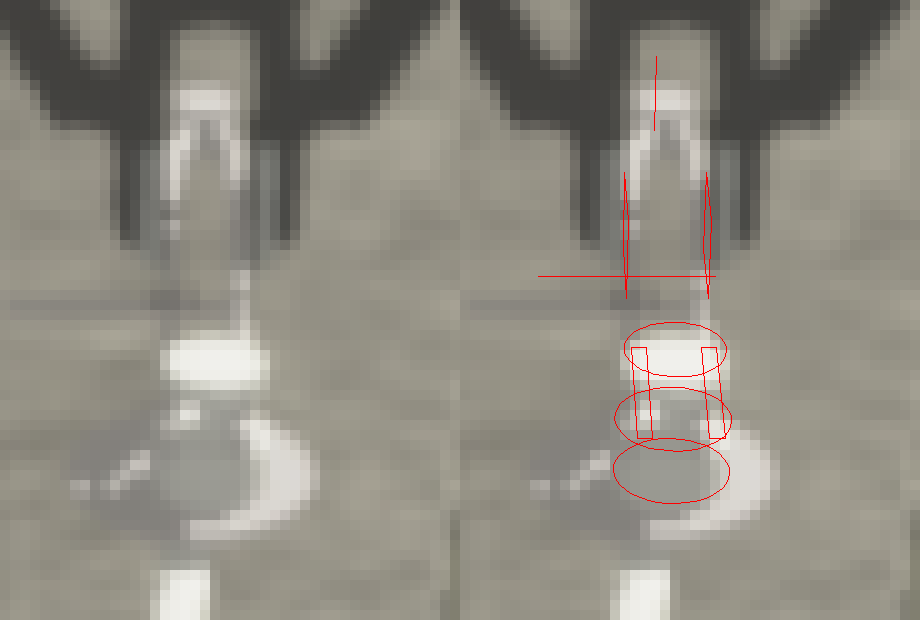

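```bash
python3 -m pendant '0 0 0 0 0.05 0 2.2; 0 0 0 0 0.05 -0.3 2.2; 0 0 0 0 0.05 -0.6 2.2; 0 0 0 0 0.05 -1 2.2;0 0 0 0 0.05 -1.4 2.2; 0 0 0 0 0.05 -1.8 2.2; 0 0 0 0 0.05 -1.8 2.2;0 0 0 0 0.05 -1.8 2.2'; python3 lk.py tw11s
```

```text
time_s: 16.35
tool_pos: [0.449, -0.0534, 0.1558]
tcp_rot: [3.141, 0.0, 1.737]
wrist_force: [0.4, -0.4, -0.8]
width: 0.0223
[ 0.4489 -0.0534  0.1557] [-3.1414 -0.      1.7366] 0.022102575171934886
```

View pics/tw11s.png

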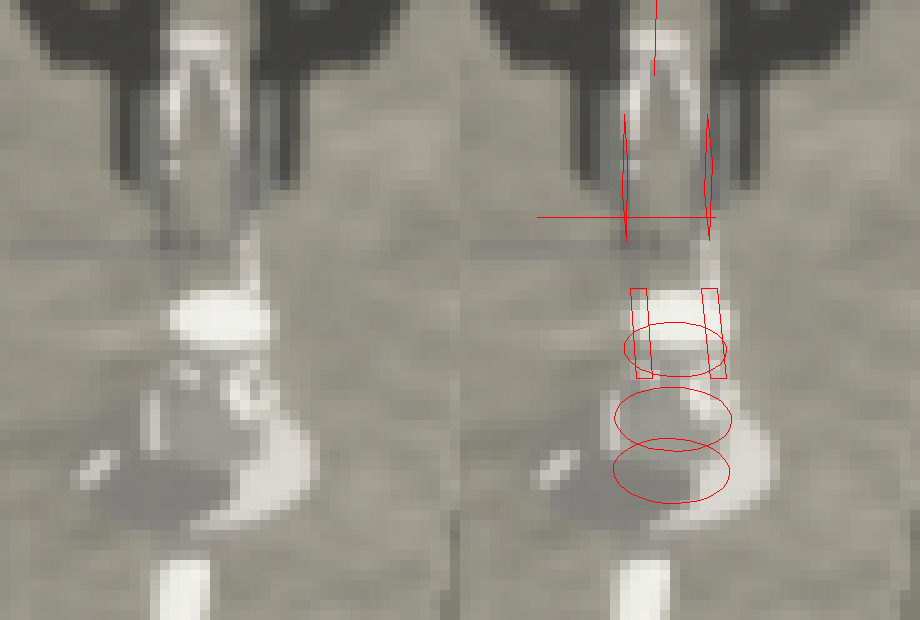

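The weight is hanging upright, with its knob risen from row 360 to 318 in the crop. I continue up.

```bash
python3 -m pendant '0 0 0 0 0 -0.3 2.2; 0 0 0 0 0 -0.8 2.2; 0 0 0 0 0 -1.3 2.2; 0 0 0 0 0 -1.8 2.2;0 0 0 0 0 -2.3 2.2; 0 0 0 0 0 -2.8 2.2; 0 0 0 0 0 -3.3 2.2;0 0 0 0 0 -3.6 2.2;0 0 0 0 0 -3.7 2.2;0 0 0 0 0 -3.7 2.2;0 0 0 0 0 -3.7 2.2;0 0 0 0 0 -3.7 2.2'
python3 - <<'E'
from wt import *
c=capture("side");save(c,"s12");o=observe();tp=o["tool_pos"];yaw=o["tcp_rot"][2];print(tp,o["tcp_rot"],o["width"],o["wrist_force"])
P,q=from_tool(tp,yaw,.022,-.0225)
L=tw_lines(P,0)
draw(c,(322,145,46,62),10,L,"tw12s")
for n in ("tip_left","tip_right","check_weight"):
  print(n,[(np.round(x["point"],1),round(x["score"],2)) for x in nets.tip_of(n,c)[:2]])
t=capture("top");save(t,"t12")
E
```

```text
time_s: 17.6
tool_pos: [0.4489, -0.0533, 0.1926]
tcp_rot: [-3.141, -0.0, 1.737]
wrist_force: [0.1, 0.2, -1.3]
width: 0.0221
[ 0.4489 -0.0533  0.1926] [-3.1413 -0.0001  1.7366] 0.022210080976628778 [-0.7956  0.9591 -1.7684]
tip_left [(array([344.9, 186.3]), 0.47)]
tip_right [(array([337.8, 184.4]), 0.44)]
check_weight [(array([341.3, 199.2]), 0.59)]
```

View pics/tw12s.png

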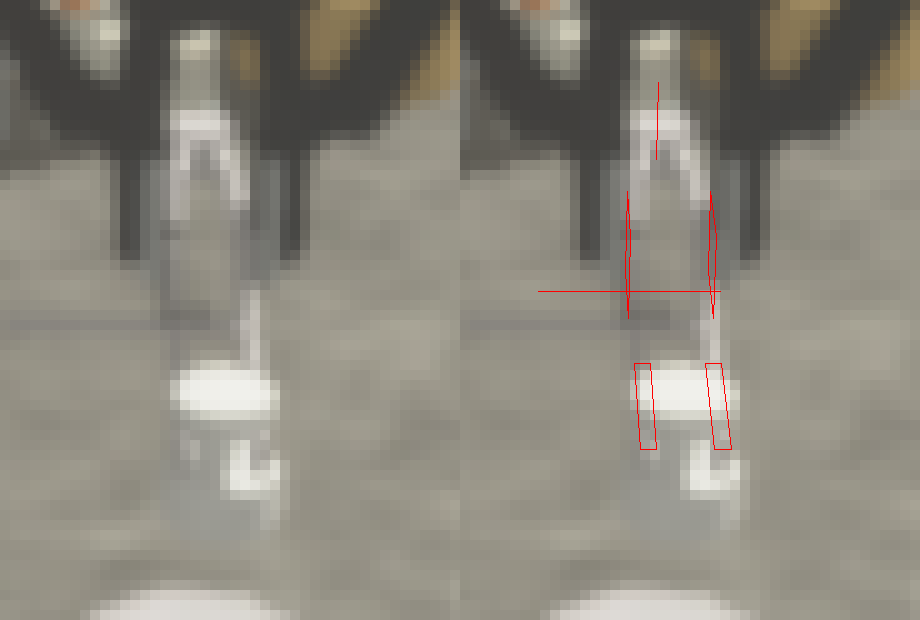

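View pics/t12.png

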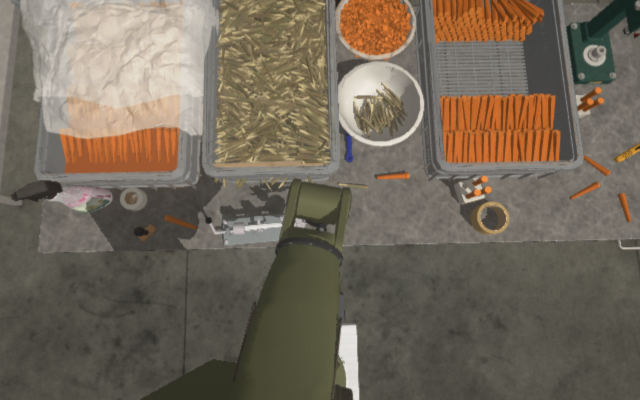

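Run:
```python
from wt import *
c=capture("side");o=observe();tp=o["tool_pos"];yaw=o["tcp_rot"][2];print(tp,o["width"])
P,_=from_tool(tp,yaw,.022,-.0225)
M=lambda v:R(P[2])@np.array(v)+[P[0],P[1],P[3]]
im=c["image"].astype(int).mean(2)
for r in range(172,182): print(r,im[r,334:352].astype(int))
for x in (.1,.115,.122):
  for q in(-.022,0,.022):
    print(x,q,[proj(c,M(v)) for v in((x,.009,.0045),R(q)@[x,-.009,.0045])])
im=cv2.cvtColor(c["image"],cv2.COLOR_RGB2BGR)[168:190,328:358];cv2.imwrite("pics/rib.png",cv2.resize(im,None,fx=22,fy=22,interpolation=2))
```

```text
[ 0.449  -0.0534  0.1927] 0.021977467725549402
172 [134 131 127 120 113 129 133 136 139 142 141 132 125 116 118 129 134 136]
173 [139 136 130 121 113 128 131 135 138 141 140 134 134 138 125 137 147 148]
174 [141 139 136 127 118 126 130 133 138 142 141 137 151 169 140 141 147 149]
175 [145 144 140 129 114 117 119 125 129 138 138 137 157 181 148 142 143 144]
176 [139 139 136 125 105 111 117 119 119 130 132 136 164 189 153 144 144 145]
177 [134 133 132 125 115 118 125 124 121 128 131 142 172 184 151 148 149 149]
178 [139 137 137 136 131 127 132 134 132 133 133 140 167 186 150 146 147 147]
179 [142 141 141 141 136 130 134 139 138 138 137 137 164 193 158 143 142 144]
180 [146 144 143 142 136 130 137 147 151 152 151 147 170 202 163 141 140 143]
181 [148 148 147 144 138 134 155 181 191 199 204 187 187 206 171 142 141 144]
0.1 -0.022 [array([346.2353, 176.1032]), array([338.4284, 176.0631])]
0.1 0 [array([346.2353, 176.1032]), array([339.2806, 176.1041])]
0.1 0.022 [array([346.2353, 176.1032]), array([340.1341, 176.1362])]
0.115 -0.022 [array([346.5337, 178.9231]), array([338.4971, 178.8817])]
0.115 0 [array([346.5337, 178.9231]), array([339.4895, 178.9244])]
0.115 0.022 [array([346.5337, 178.9231]), array([340.4831, 178.9566])]
0.122 -0.022 [array([346.6755, 180.2642]), array([338.5298, 180.2221])]
0.122 0 [array([346.6755, 180.2642]), array([339.5888, 180.2656])]
0.122 0.022 [array([346.6755, 180.2642]), array([340.649 , 180.2978])]
```

View pics/rib.png

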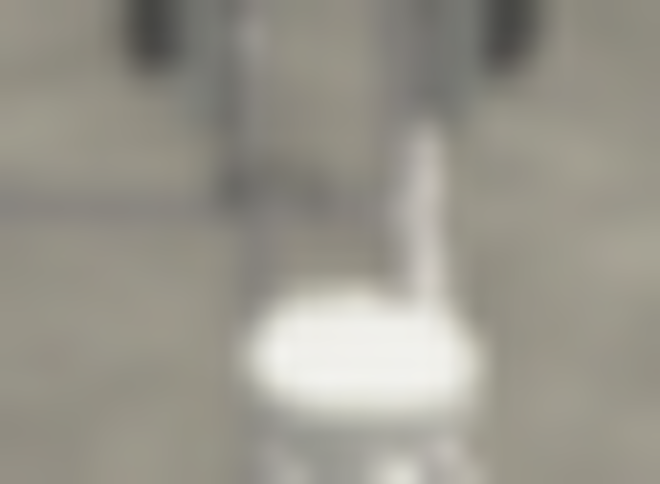

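```bash
python3 -m pendant '0 0 0 0 0 0 2.15; 0 0 0 0 0 0 2.1; 0 0 0 0 0 0 2.1;0 0 0 0 0 0 2.1;0 0 0 0 0 0 2.1'
python3 - <<'E'
from wt import *
A=[];W=[]
for i in range(6):
    c=capture("side");A.append(c["image"].astype(float).mean(2));W.append(observe()["width"])
im=np.mean(A,0);print(W)
for r in range(172,182): print(r,im[r,334:352].astype(int))
save(c,"s13")
im=cv2.imread("pics/s13.png")[145:210,322:368];cv2.imwrite("pics/s13c.png",cv2.resize(im,None,fx=9,fy=9,interpolation=2))
E
```

```text
time_s: 18.4
tool_pos: [0.449, -0.0534, 0.1928]
tcp_rot: [3.142, 0.0, 1.737]
wrist_force: [0.3, 0.3, -0.5]
width: 0.0213
[0.02141525886956923, 0.021201292851421166, 0.020940589518850593, 0.02117715178947584, 0.021153348449418206, 0.021078059563339857]
172 [137 131 126 118 108 125 132 136 139 142 140 133 126 118 127 131 136 136]
173 [139 136 130 120 110 126 131 134 138 141 140 133 134 136 133 138 147 147]
174 [140 139 135 127 118 125 129 134 138 142 140 134 146 160 141 141 147 149]
175 [144 143 137 121 110 115 118 128 135 138 137 135 152 171 147 142 143 144]
176 [137 136 130 116 108 110 106 119 130 132 132 136 163 187 153 145 144 145]
177 [132 131 129 123 119 121 118 121 129 130 131 144 176 188 153 147 148 149]
178 [138 137 136 136 133 129 130 133 134 133 134 146 177 188 152 147 147 147]
179 [142 141 141 141 137 130 132 138 139 138 138 147 187 209 153 142 142 144]
180 [146 144 143 142 137 129 135 147 150 152 153 155 182 202 148 139 140 143]
181 [147 148 146 144 138 134 154 181 191 200 210 207 203 200 152 139 140 143]
```

View pics/s13c.png

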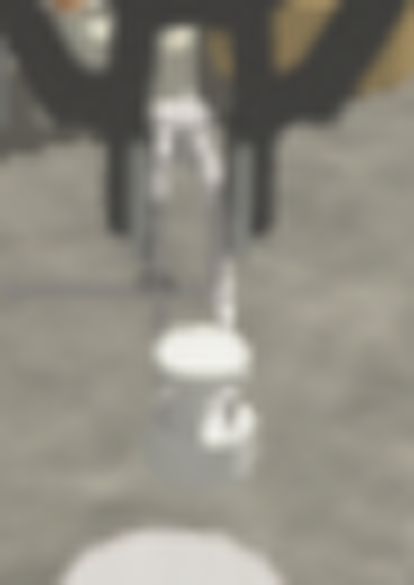

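Run:
```python
from wt import *
D={}
for i in range(5):
    c=capture("side")
    for n in ("tip_left","tip_right","grip_left","grip_right","check_weight"):
        a=nets.tip_of(n,c)
        D.setdefault(n,[]).append(np.r_[a[0]["point"],a[0]["score"]] if a else [np.nan]*3)
for n in D: print(n,np.round(D[n],1).tolist())
o=observe();tp=o["tool_pos"];P,_=from_tool(tp,o["tcp_rot"][2],.022,-.0225)
M=lambda v:R(P[2])@np.array(v)+[P[0],P[1],P[3]]
for v in((.15,.007,.0045),(.15,-.007,.0045),(.08,.011,.012),(.08,-.011,.012)): print(proj(c,M(v)))
print(o["width"],tp,o["time_s"])
```

```text
tip_left [[342.5, 185.4, 0.8], [346.9, 185.7, 0.5], [343.9, 186.5, 0.7], [344.1, 186.7, 0.5], [348.0, 186.8, 0.6]]
tip_right [[338.8, 185.4, 0.4], [nan, nan, nan], [nan, nan, nan], [339.7, 186.8, 0.4], [341.2, 186.2, 0.6]]
grip_left [[347.3, 169.8, 0.7], [346.7, 170.0, 0.6], [348.2, 168.3, 0.6], [345.3, 168.5, 0.8], [345.4, 170.5, 0.6]]
grip_right [[340.1, 171.0, 0.6], [331.9, 302.8, 0.6], [322.1, 280.7, 0.6], [337.6, 169.6, 0.4], [337.7, 169.9, 0.4]]
check_weight [[338.4, 170.5, 0.6], [343.9, 197.2, 0.6], [342.9, 194.7, 0.4], [339.9, 199.2, 0.8], [344.6, 197.7, 0.6]]
[346.4486 185.7698]
[340.8003 185.7715]
[346.6932 169.9015]
[338.3023 169.9015]
0.021475681274392568 [ 0.449  -0.0534  0.1928] 20.2
```

```bash
python3 -c "
import cv2
a=cv2.imread('pics/s13.png')[140:340,240:420];cv2.imwrite('pics/s13d.png',cv2.resize(a,None,fx=3,fy=3,interpolation=2))"
```

```text
(no output)
```

View pics/s13d.png

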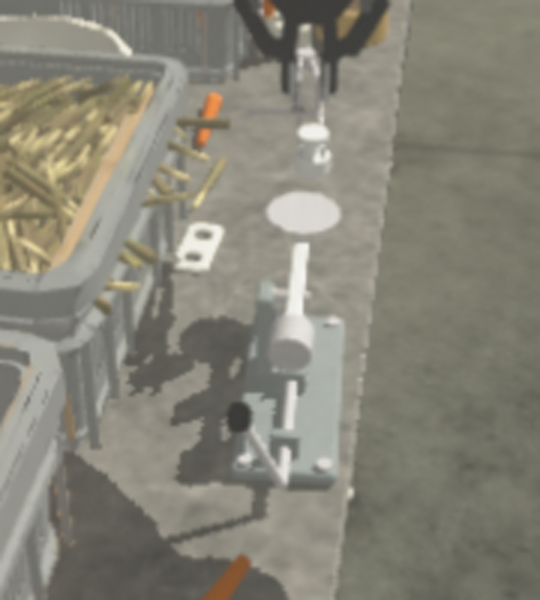

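The weight hangs upright at (314,145), clear of the empty pan at (304,213). The lever is back with its knob at (238,416), the beam is level and the bystanders are in place. I'm handing it in.

```bash
python3 -c "
from cell import bot,observe
bot.finish_job();o=observe();print(o['time_s'],o['width'],o['tool_pos'])"
```

```text
the job is handed in; nothing more can be done
the job is handed in; nothing more can be done
```

The job is handed in, at about 20 s of the 61 s allowed. The weight was hanging upright in the tweezers, clear of the pan. No verdict is reported, so what follows rests on my own checks.

**What I did**
- I pinched the arrest lever's knob and swung it to released; the pan's shadow in the top view showed the beam had tipped. I then pushed the lever back against its stop, with about 25 N at the wrist.
- I picked up the tweezers by the grip plates and lowered the open tips either side of the knob. I squeezed them under the knob and lifted, so the weight's underside is at about 147 mm by calculation.

**Last checks**
- **Scale and surroundings:** the last side picture shows the lever back, the beam level, the empty pan well clear of the weight, and the bystanders in view not visibly moved.
- **Fingers:** they stayed at the grip plates throughout, away from the weight.
- **Jaw gap:** this is the least certain check, because the ribs were barely resolved in the picture.
  - At a finger reading of 22 mm, the rib picture suggested the jaw was about 0.02 rad short of the mark, so I closed it to 21 mm.
  - After that, the arm spacing suggested about 0.01 rad short, the width about 0.01 rad over, and the network points about on the mark. One reading of the ribs still suggested up to 0.02 rad short. All of these are inside the ±0.022 rad allowed, but that last one only just.

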